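Push a steel bracket off the feeder ledge into the chute

TASK

Slide the steel angle bracket left along the feeder's ledge to the gap between the fence and the stop, and push it out through that gap so that it drops down the chute and lies in the steel catch tray underneath. Only push it, never pick it up, and push gently: under 20 N at all times. Leave the crucible, the cap and the jar where they are.

Things in the scene. Friction and masses are not known exactly. Their poses are not given: they have to be found in the camera images.
- feeder: Fixed specimen feeder: white housing with a flat dark grey deck (the ledge) and, on its far side, a steel catch tray. Origin: at bench height under the middle of the deck's far edge; x points away from the robot over the edge, y left along the edge, z up. Deck x -150 to 0, y -150 to +150 mm, top at z 110. A gate (fence, gap, stop, chute in one rigid piece) is fixed on it.
- fence_line (a point): Middle of the near face of the fence line, at deck level (feeder's axes). The steel fence along the edge is 6 mm thick, 5 mm high (lower than the bracket's flat leg). Right of the gap it runs 120 mm; the gap has no fence or lip; left of the stop another 30 mm. The fence is rigid: pushing on against it makes the force rise steeply.
- gap_range (a point): Middle of the range of the gap, on the edge at deck height (feeder's axes). The gap is 66 mm wide; its own place is NOT reported: its middle lies up to 23 mm left or right (y) of this point. Its left end is the stop's right face: a rigid block 12 mm wide (y), 55 mm back from the edge, 22 mm high. Slide the bracket left until it meets the stop; force then rises steeply.
- tray (a point): Centre of the catch tray's floor, 4 mm above the bench (feeder's axes). Open tray, outside 140 mm (x) by 190 mm (y), walls 4 mm thick, 35 mm high, fixed. The sheet-steel chute hangs under the gap against the edge, 86 mm wide inside, open above and below, from 8 to 58 mm below deck level, out to 100 mm from the edge, and empties into the tray.
- bracket: Loose steel angle bracket, 140 to 260 g, on the deck behind the fence, right of the gap's middle, skewed up to 0.2 rad from the feeder's axes. Origin: middle of the underside of its flat leg (34 mm x, 60 mm y, 10 mm thick). Centre of mass at x -4, z 9 mm. Takes about 1 to 4 N to slide. Tips off the edge when its centre of mass is past it; push its rear face to 12 mm past.
- bracket_upright (a point): Centre of the bracket's upright leg (20 mm above the deck): along its rear edge (bracket x -17 to -11 mm, the side toward the robot), 60 mm long in y, 6 mm thick, its top 30 mm above the deck. Bracket's axes. Its rear face is the place to push forward.
- crucible: Bystander: black lidded graphite crucible, 82 mm across, 104 mm high with its lid knob, standing on the bench left of the feeder; origin at the centre of its underside.
- cap: Bystander: small red plastic bottle cap, 38 mm across, 14 mm high, lying on the bench right of the feeder; origin at the centre of its underside.
- jar: Bystander: amber glass jar, 56 mm across, 75 mm high, on the bench right of the feeder; origin at the centre of its underside.
Not all that is in view belongs to the job. Of the things that look like the bracket, the largest one is meant.

How it is judged (in metres and radians):
At the end, for the whole second after the job is handed in: The bracket lies at rest (slower than 20 mm/s) within the outline of the catch tray, its origin less than 45 mm above the bench (x of bracket in the frame of feeder between 0.005 and 0.145 m and y of bracket in the frame of feeder between -0.062 and 0.128 m and height (world z) of bracket below 0.045 m and linear speed of bracket below 0.02 m/s); the robot touches nothing.
It fails at once if the robot pushes the bracket with 20 N or more (contact force between any of the fingers, the arm and bracket above 20 N).
It fails at once if the bracket is picked up (its origin more than 20 mm above the deck) (height (world z) of bracket above 0.13 m).
It fails at once if the crucible is moved by more than 20 mm (distance of crucible from where it was at the start of the episode above 0.02 m).
It fails at once if the cap is moved by more than 20 mm (distance of cap from where it was at the start of the episode above 0.02 m).
It fails at once if the jar is moved by more than 20 mm (distance of jar from where it was at the start of the episode above 0.02 m).
It also fails if it takes over 58 s, if anything falls off the work surface, if the arm or the gripper's body presses on something with over 40 N, if the wrist force passes 120 N, or if a joint passes its speed limit or range.

ROBOT

A 6-joint arm with a two-finger parallel gripper is mounted at the origin on the work surface. World frame = base frame: x ahead of the robot, y to its left, z up, the work surface at z = 0. Lengths are in m, angles in degrees, forces in N, time in s.
With the tool pointing down it reaches from about 0.35 to 0.875 m from the base axis. Payload 4.2 kg.
Tool frame: the origin (TCP) lies on the centre line of the jaws, within the pads' length; the fingertips stand 25 mm ahead of it and the grasp point (between the pads) lies 6 mm ahead of it (arm.tcp_to_tips is the distance from the TCP to the fingertips, in m); x points along the fingers, z is the direction in which the jaws open and shut, and the axes are right-handed (so a half turn about x gives the same grasp; the last joint's range is limited). The gripper opens to 85 mm and grips with 20 to 120 N. Pads are 22 mm wide; open, the fingers measure 114 mm over their backs; the gripper's body (76 mm by 85 mm) begins 54 mm behind the grasp point. The pads swing forward as they close: fully open they stand 13 mm farther back than shut.
Start: joints at [78.472, 22.042, 0.453, 0, -68.411, -14.817], TCP at [0.277, 0.56, 0.256] pointing down, gripper open.
Joint ranges: [-179.83, 179.83], [-69.29, 118.12], [-61.27, 80.66], [-181.25, 117.63], [-171.15, -9.14], [-177.46, 177.46]. Speed limits (degrees/s): [159.86, 159.86, 180, 180, 180, 180].

INTERFACE

Orientations are given as [roll, pitch, yaw] about the fixed x, y, z axes, in that order (R = Rz(yaw) Ry(pitch) Rx(roll)).
In Python, from cell import sensors, viewer, workorder, arm gives the robot as it stands.
- The arm moves only by the tool drive_tool, never from a script. Its argument "commands" is a list that holds one entry, the list of rows, each a list of 5 numbers: the finger opening in cm, from 0 to 8.54, then the shift along the tool's x, y, z in cm, then the turn about the tool's x in rad. In form: [[[fingers, dx, dy, dz, roll], ...]]. A call has 1 to 20 rows; each row is the pose to reach, as a shift and turn from the pose commanded when the call began, along the tool's axes at that moment; what a row does not reach only later rows make up. A row lasts 1/8 s, in which the tool goes at most 62.5 mm and 10.7 degrees, less where a joint would pass 70% of its speed; a pose out of reach is approached as far as the arm can. A call with a gripper value outside its range is refused whole. The fingers move at their own pace and stop on an object; "grip_force" is the grip in N (left out, the last holds). Time passes only in rows, so rows that repeat a pose let the fingers close. It gives the time, the measured TCP pose, the force and the opening at its end, in the units of the state.
- sensors.observe(): the state, without advancing time (a new reading comes with each control period).
- viewer.camera(name): name is "side" or "top" or "wrist"; returns the picture (384x512x3 uint8, red, green, blue); there is no depth.
- viewer.camera_info(name): a dict with "K" (3x3 intrinsics, pixels), "extrinsics" (4x4, takes a point from camera to world coordinates). Camera axes: x right, y down, z forward; pixel columns grow to the right and rows downward; lengths in m; the calibration is good to about 2 mm. A picture is of the moment at which its call begins: read the wrist's pose just before it. camera_info takes no time and is no camera call; for the wrist camera it gives the pose at the moment of the call.
- workorder.hand_in(): hands the job in, once; it reports no verdict.
The state is a dict: "t": time; "joints": joint angles; "dq": joint speeds; "tau": joint torques, N m; "eef_pos": TCP position; "ee_rot": TCP orientation; "contact_force": force on the tool from outside, world axes, zero at the start; "ft_torque": the same for the moment, N m; "finger_gap": opening from 0.0 (shut) to 1.0 (fully open).
Only numpy, scipy, OpenCV 4.12 (cv2) and the standard library are available. Lean on these libraries where they do the work, as an engineer would, in place of code of your own. Each camera call takes 0.05 s, during which the arm holds its last target.

## Working session

There is one attempt and no reset: what is moved stays moved. The work goes in short steps, Python scripts to look and compute and a tool call to move; the robot and the scene stay as the last step left them, time stands still between calls to the robot, and variables do not carry over. Pictures are saved under pics/ and viewed, and the job is handed in when it is done.

Besides the shell and the picture viewer there is one more tool, called after "Emit:" by a JSON object that holds its "op" and its "data". drive_tool: Moves the arm, as the interface text tells. Its arguments: {"type":"object","properties":{"commands":{"type":"array"},"grip_force":{"type":"number"}},"required":["commands"]}

```bash
mkdir -p pics; ls; python3 - <<'E'
from cell import sensors, viewer, workorder, arm
import cv2, numpy as np
np.set_printoptions(precision=4,suppress=True)
print(sensors.observe(), arm.tcp_to_tips)
for n in ("side","top","wrist"):
    i=viewer.camera_info(n); print(n,np.array(i["K"]),np.array(i["extrinsics"]))
    cv2.imwrite(f"pics/{n}0.png",viewer.camera(n)[:,:,::-1])
E
```

```text
pics
{'t': 0.0, 'joints': array([ 78.4724,  22.0898,   0.379 ,  -0.0283, -68.4112, -14.8139]), 'dq': array([ 0.0384, -0.0563,  0.0129, -0.0434, -0.0136, -0.0222]), 'tau': array([  0.0001, -39.2289,  18.8391,   4.1859,  -0.0047,  -0.    ]), 'eef_pos': array([0.2771, 0.5596, 0.2552]), 'ee_rot': array([   2.6309,   89.8752, -113.721 ]), 'contact_force': array([ 0.2234, -0.0569, -0.204 ]), 'ft_torque': array([ 0.012 , -0.0443,  0.0132]), 'finger_gap': 0.9991161469802066} 0.025
side [[355.4042   0.     252.692 ]
 [  0.     355.4042 193.8532]
 [  0.       0.       1.    ]] [[ 0.785  -0.4684  0.4055  0.1003]
 [-0.6195 -0.5986  0.5079 -0.5117]
 [ 0.0048 -0.6498 -0.7601  0.9032]
 [ 0.      0.      0.      1.    ]]
top [[381.8783   0.     253.0719]
 [  0.     381.8783 186.6088]
 [  0.       0.       1.    ]] [[-0.001  -0.9881  0.1537  0.3609]
 [-0.9999 -0.0016 -0.017   0.0082]
 [ 0.017  -0.1536 -0.988   1.0485]
 [ 0.      0.      0.      1.    ]]
wrist [[339.9727   0.     257.6187]
 [  0.     339.9727 185.3375]
 [  0.       0.       1.    ]] [[-0.4452 -0.8502 -0.281   0.3497]
 [-0.8954  0.4238  0.1364  0.5232]
 [ 0.0032  0.3123 -0.95    0.3732]
 [ 0.      0.      0.      1.    ]]
```

View pics/top0.png

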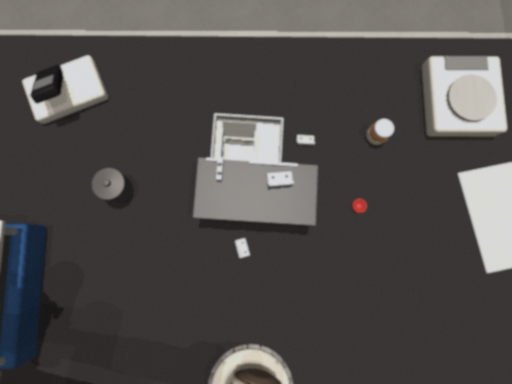

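View pics/side0.png

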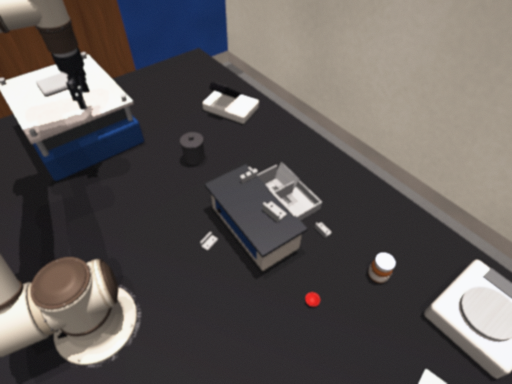

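View pics/wrist0.png

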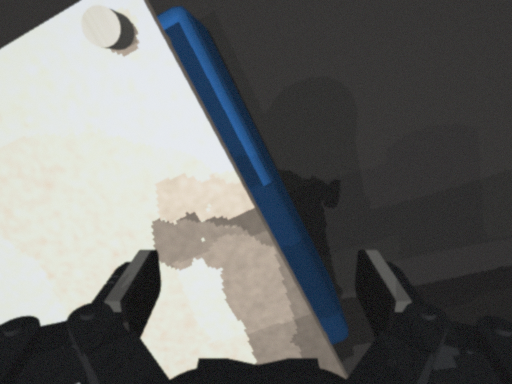

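```bash
cat > h.py <<'E'
from cell import sensors, viewer, workorder, arm
import cv2, numpy as np
np.set_printoptions(precision=4,suppress=True)
def px2w(n,uv,z,info=None):
    i=info or viewer.camera_info(n);K=np.array(i["K"]);T=np.array(i["extrinsics"])
    r=T[:3,:3]@np.linalg.inv(K)@np.array([uv[0],uv[1],1.]); o=T[:3,3]
    return o+r*(z-o[2])/r[2]
def w2px(n,P,info=None):
    i=info or viewer.camera_info(n);K=np.array(i["K"]);T=np.array(i["extrinsics"])
    p=K@(T[:3,:3].T@(np.asarray(P,float)-T[:3,3])); return p[:2]/p[2]
E
python3 - <<'E'
from h import *
a=cv2.imread("pics/top0.png")[100:240,180:340]; cv2.imwrite("pics/topc.png",cv2.resize(a,None,fx=5,fy=4,interpolation=cv2.INTER_CUBIC)[:560])
a=cv2.imread("pics/top0.png")[100:240,180:340]; cv2.imwrite("pics/topc.png",cv2.resize(a,None,fx=4,fy=4,interpolation=cv2.INTER_CUBIC))
a=cv2.imread("pics/side0.png")[150:280,190:345]; cv2.imwrite("pics/sidec.png",cv2.resize(a,None,fx=4,fy=4,interpolation=cv2.INTER_CUBIC))
E
```

```text
(no output)
```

View pics/topc.png

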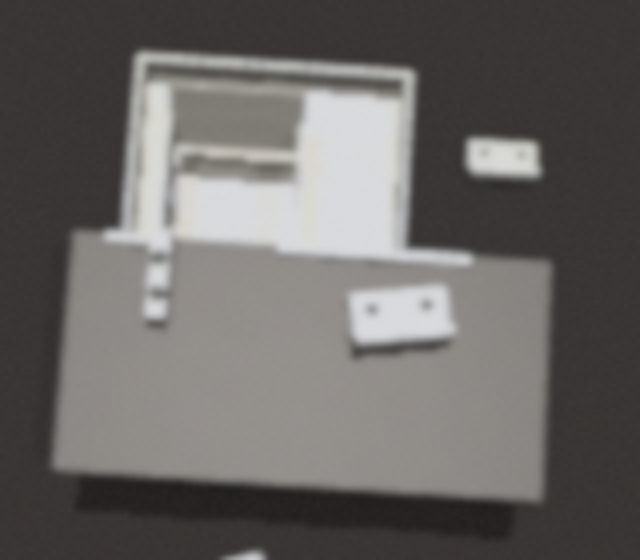

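View pics/sidec.png

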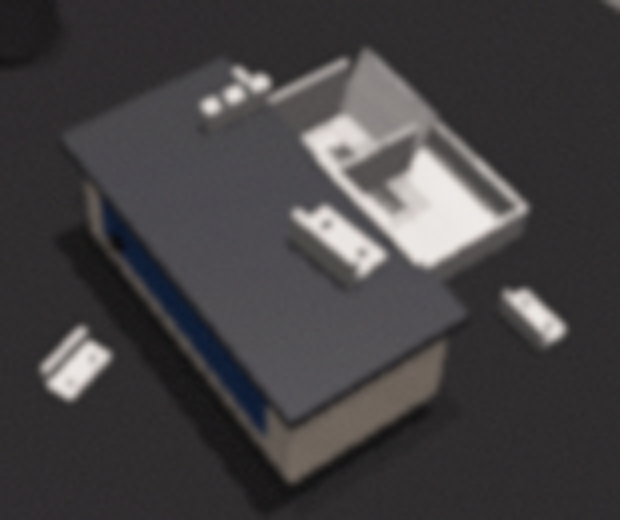

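```bash
cat >> h.py <<'E'
def crop2(c): return (180+(c[0]+.5)/4-.5, 100+(c[1]+.5)/4-.5)
E
python3 - <<'E'
from h import *
C=[(72,230),(552,260),(543,500),(52,470)]
W=np.array([px2w("top",crop2(c),.11) for c in C])[:,:2]
F=np.array([(0,.15),(0,-.15),(-.15,-.15),(-.15,.15)])
# rigid fit
a=W-W.mean(0);b=F-F.mean(0)
U,S,Vt=np.linalg.svd(b.T@a);R=(U@Vt).T; t=W.mean(0)-R@F.mean(0)
print("R",R,np.degrees(np.arctan2(R[1,0],R[0,0])),"t",t,"res mm",(W-(F@R.T+t))*1000)
def f(c,z): return R.T@(px2w("top",crop2(c),z)[:2]-t)
print("upright top bottom corners",f((352,347),.14),f((456,334),.14))
print("flat far corners z120",f((349,291),.12),f((448,285),.12))
print("holes",f((372,308),.12),f((427,303),.12))
print("stop R face top",f((170,290),.132),f((166,322),.132),"fence right end",f((277,250),.115))
np.savez("feeder.npz",R=R,t=t)
for n,u,v,z in(("crucible",108,184,.1),("cap",360,206,.014),("jar",384,128,.075)): print(n,px2w("top",(u,v),z))
E
```

```text
R [[ 0.9981  0.061 ]
 [-0.061   0.9981]] -3.5000256692373255 t [ 0.5719 -0.0195] res mm [[ 0.4863  1.0867]
 [ 0.3683 -1.2491]
 [-0.4379 -0.7892]
 [-0.4167  0.9517]]
upright top bottom corners [-0.0676 -0.0271] [-0.0557 -0.0894]
flat far corners z120 [-0.0295 -0.0243] [-0.0218 -0.0854]
holes [-0.0392 -0.0391] [-0.0339 -0.0729]
stop R face top [-0.0381  0.0853] [-0.058   0.0863] fence right end [-0.0053  0.0218]
crucible [0.5144 0.3547 0.1   ]
cap [ 0.4686 -0.3018  0.014 ]
jar [ 0.6706 -0.3569  0.075 ]
```

Emit:
{"op": "drive_tool", "data": {"commands": [[[0, -4, 0, 0, 0], [0, -4, 4, 4, 0], [0, -4, 9, 9, -0.1], [0, -4, 14, 14, -0.2], [0, -4, 18, 18, -0.3], [0, -4, 22, 22, -0.4], [0, -4, 26, 26, -0.4], [0, -4, 30, 30, -0.4], [0, -4, 34, 34, -0.4], [0, -4, 38, 38, -0.4], [0, -4, 42, 42, -0.4], [0, -4, 46, 46, -0.4], [0, -4, 50, 50, -0.4], [0, -4, 52.6, 52.7, -0.4], [0, -4, 52.6, 52.7, -0.4], [0, -4, 52.6, 52.7, -0.4]]]}}

```text
t: 2.15
eef_pos: [0.5144, -0.1453, 0.2959]
ee_rot: [-108.6, 89.9, 157.9]
contact_force: [-0.7, -0.1, -0.4]
finger_gap: 0.001
```

```bash
python3 - <<'E'
from h import *
s=sensors.observe();print(s["t"],s["eef_pos"],s["ee_rot"],s["contact_force"],s["joints"],s["finger_gap"])
import pickle
i=viewer.camera_info("wrist");pickle.dump(i,open("w1.pkl","wb"))
cv2.imwrite("pics/w1.png",viewer.camera("wrist")[:,:,::-1])
cv2.imwrite("pics/top1.png",viewer.camera("top")[:,:,::-1])
E
```

```text
2.15 [ 0.5144 -0.1453  0.2959] [-108.6446   89.9476  157.9115] [-0.7445 -0.1298 -0.435 ] [  1.6054  11.6803  -8.44    -0.0224 -69.9278  84.9584] 0.0008212333674260132
```

View pics/w1.png

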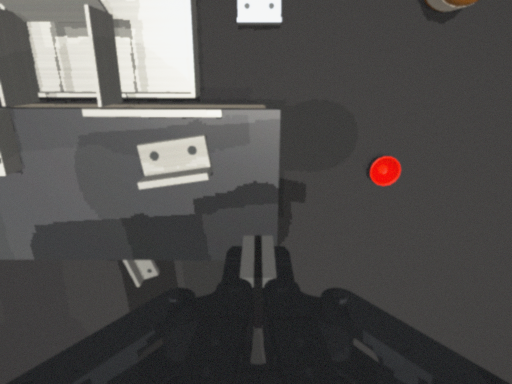

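```bash
python3 - <<'E'
from h import *
import pickle
i=pickle.load(open("w1.pkl","rb"));d=np.load("feeder.npz");R,t=d["R"],d["t"]
f=lambda u,v,z:(R.T@(px2w("wrist",(u,v),z,i)[:2]-t)*1000).round(1)
print("deck far R",f(280,110,.11),"near R",f(280,260,.11))
print("fence",f(82,116,.115),f(221,117,.115),"near left end")
print("flat",f(137,145,.12),f(205,136,.12),f(211,168,.12))
print("upr rear",f(138.5,189,.14),f(208.5,180.5,.14)," front",f(138,183,.14),f(207,174.5,.14))
print("stop",f(5,174,.132))
print("TCP feeder",R.T@(sensors.observe()["eef_pos"][:2]-t)*1000)
E
```

```text
deck far R [   0.5 -150. ] near R [-148.8 -153. ]
fence [-4.  21.8] [ -5.  -98.6] near left end
flat [-28.5 -24.7] [-20.6 -84.6] [-49.4 -88.6]
upr rear [-62.4 -29. ] [-54.8 -88.8]  front [-57.  -29.1] [-49.5 -87.8]
stop [-51.3  87.6]
TCP feeder [ -49.6426 -128.4501]
```

Emit:
{"op": "drive_tool", "data": {"commands": [[[0, 6, 0.2, 0, 0], [0, 12, 0.2, 0, 0], [0, 15.4, 0.2, 0, 0], [0, 15.4, 0.2, -1, 0], [0, 15.4, 0.2, -1.8, 0], [0, 15.4, 0.2, -2.1, 0], [0, 15.4, 0.2, -2.3, 0], [0, 15.4, 0.2, -2.5, 0], [0, 15.4, 0.2, -2.7, 0], [0, 15.4, 0.2, -2.9, 0], [0, 15.4, 0.2, -3.1, 0], [0, 15.4, 0.2, -3.3, 0], [0, 15.4, 0.2, -3.5, 0]]]}}

```text
t: 3.88
eef_pos: [0.5189, -0.1108, 0.1423]
ee_rot: [-48.7, 90.0, -142.1]
contact_force: [-0.5, -0.1, 1.4]
finger_gap: -0.001
```

```bash
cat >> h.py <<'E'
import pickle
def look(k):
    s=sensors.observe();d=np.load("feeder.npz");R,t=d["R"],d["t"]
    print(s["t"],"TCP feeder",R.T@(s["eef_pos"][:2]-t)*1000,s["eef_pos"][2],"F feeder",R.T@s["contact_force"][:2],s["contact_force"][2])
    i=viewer.camera_info("wrist");pickle.dump(i,open(f"w{k}.pkl","wb"))
    cv2.imwrite(f"pics/w{k}.png",viewer.camera("wrist")[:,:,::-1])
def F(k):
    i=pickle.load(open(f"w{k}.pkl","rb"));d=np.load("feeder.npz");R,t=d["R"],d["t"]
    return lambda u,v,z:(R.T@(px2w("wrist",(u,v),z,i)[:2]-t)*1000).round(1)
E
python3 -c "
from h import *
look(2)"
```

```text
3.875 TCP feeder [-47.3709 -94.3073] 0.1423177321100373 F feeder [-0.5421 -0.123 ] 1.350706320059102
```

View pics/w2.png

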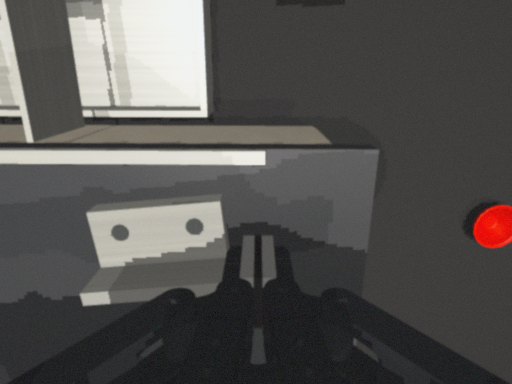

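Emit:
{"op": "drive_tool", "data": {"commands": [[[0, 0, 0, -0.2, 0], [0, 0, 0, -0.4, 0], [0, 0, 0, -0.6, 0], [0, 0, 0, -0.8, 0], [0, 0, 0, -1.0, 0], [0, 0, 0, -1.2, 0], [0, 0, 0, -1.4, 0], [0, 0, 0, -1.6, 0], [0, 0, 0, -1.8, 0], [0, 0, 0, -2.0, 0]]]}}

```text
t: 5.18
eef_pos: [0.5201, -0.0907, 0.1423]
ee_rot: [-176.4, 90.0, 90.2]
contact_force: [-0.7, -1.4, 1.4]
finger_gap: 0.0
```

```bash
python3 -c "
from h import *
look(3)"
```

```text
5.175 TCP feeder [-47.3758 -74.1723] 0.14231663654498486 F feeder [-0.6587 -1.4755] 1.4212232090795833
```

View pics/w3.png

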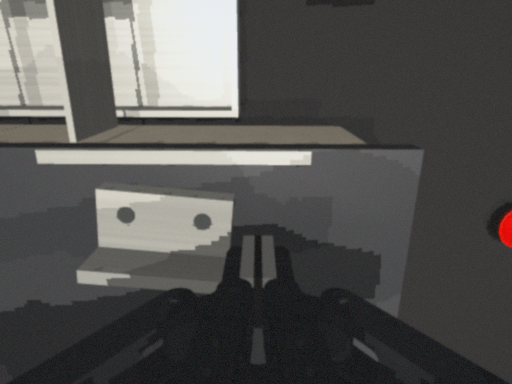

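```bash
python3 -c "
from h import *
f=F(3)
print('flat',f(97,193,.12),f(233,198,.12)); print('upr top rear',f(79,284,.14),f(222,293,.14)); print('tip',f(244,237,.117),f(274,237,.117))"
```

```text
flat [-16.2  -5.1] [-18.5 -64.5]
upr top rear [-48.7  -1.9] [-53.1 -60.5]
tip [-39. -69.] [-39. -83.]
```

Emit:
{"op": "drive_tool", "data": {"commands": [[[0, 0, 0, 0.8, 0], [0, 0.35, 1.2, 0.8, 0], [0, 0.35, 1.2, 0.5, 0], [0, 0.35, 1.2, 0.2, 0], [0, 0.35, 1.2, 0, 0], [0, 0.35, 1.2, -0.2, 0], [0, 0.35, 1.2, -0.4, 0], [0, 0.35, 1.2, -0.6, 0], [0, 0.35, 1.2, -0.8, 0], [0, 0.35, 1.2, -1.0, 0], [0, 0.35, 1.2, -1.2, 0], [0, 0.35, 1.2, -1.4, 0], [0, 0.35, 1.2, -1.6, 0], [0, 0.35, 1.2, -1.8, 0], [0, 0.35, 1.2, -2.0, 0]]]}}

```text
t: 7.1
eef_pos: [0.5333, -0.0715, 0.1389]
ee_rot: [-13.3, 90.0, -106.7]
contact_force: [-0.5, -1.6, 0.2]
finger_gap: 0.003
```

```bash
python3 -c "
from h import *
look(4)"
```

```text
7.1 TCP feeder [-35.4143 -54.2597] 0.13889344970955675 F feeder [-0.3836 -1.594 ] 0.1825064025041866
```

View pics/w4.png

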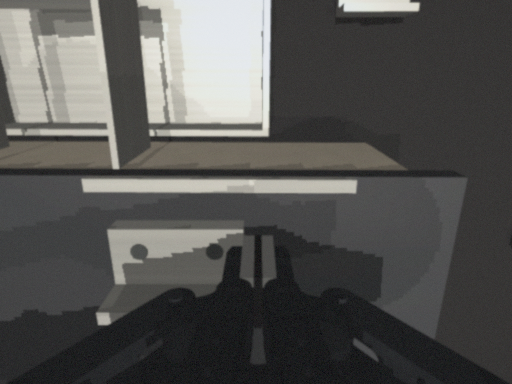

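Emit:
{"op": "drive_tool", "data": {"commands": [[[0, 0, 0, -0.25, 0], [0, 0, 0, -0.5, 0], [0, 0, 0, -0.75, 0], [0, 0, 0, -1.0, 0], [0, 0, 0, -1.25, 0], [0, 0, 0, -1.5, 0], [0, 0, 0, -1.75, 0], [0, 0, 0, -2.0, 0], [0, 0, 0, -2.25, 0], [0, 0, 0, -2.5, 0], [0, 0, 0, -2.75, 0], [0, 0, 0, -3.0, 0], [0, 0, 0, -3.25, 0], [0, 0, 0, -3.5, 0], [0, 0, 0, -3.75, 0], [0, 0, 0, -4.0, 0], [0, 0, 0, -4.25, 0], [0, 0, 0, -4.5, 0], [0, 0, 0, -4.75, 0], [0, 0, 0, -5.0, 0]]]}}

```text
t: 9.65
eef_pos: [0.5363, -0.0215, 0.1388]
ee_rot: [-88.9, 90.0, 177.7]
contact_force: [0.7, -0.8, 1.9]
finger_gap: -0.0
```

```bash
python3 -c "
from h import *
look(5)"
```

```text
9.65 TCP feeder [-35.4721  -4.1787] 0.13879313423277648 F feeder [ 0.767  -0.8033] 1.9417379927085046
```

View pics/w5.png

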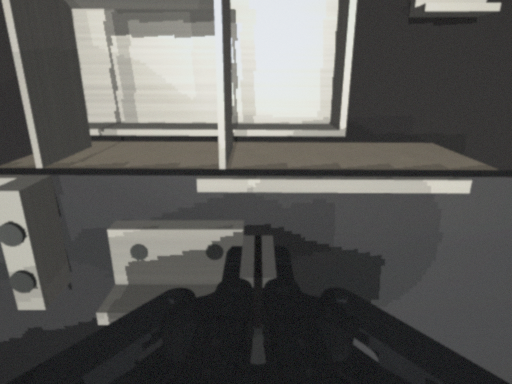

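```bash
python3 -c "
from h import *
f=F(5)
print('flat top',f(110,231,.12),f(244,231,.12),'bottom front?'); print('stop top R',f(31,180,.132),f(44,303,.132),'base',f(72,290,.11),f(58,215,.11)); print('fence end',f(197,191,.115),f(197,181,.115),'upr',f(98,322,.14))"
```

```text
flat top [-20.8  60.1] [-20.9   0.8] bottom front?
stop top R [ 6.6 81.7] [-49.5  87.7] base [-58.5  88.5] [-17.4  88. ]
fence end [-3.9 21.5] [ 0.8 21.2] upr [-52.8  61.2]
```

Emit:
{"op": "drive_tool", "data": {"commands": [[[0, 0, 0, -0.25, 0], [0, 0, 0, -0.5, 0], [0, 0, 0, -0.75, 0], [0, 0, 0, -1.0, 0], [0, 0, 0, -1.25, 0], [0, 0, 0, -1.5, 0], [0, 0, 0, -1.75, 0], [0, 0, 0, -2.0, 0], [0, 0, 0, -2.2, 0], [0, 0, 0, -2.35, 0], [0, 0, 0, -2.45, 0], [0, 0, 0, -2.45, 0]]]}}

```text
t: 11.2
eef_pos: [0.5378, 0.0029, 0.1388]
ee_rot: [159.7, 90.0, 66.2]
contact_force: [0.1, 0.5, -0.0]
finger_gap: -0.0
```

```bash
python3 -c "
from h import *
look(6)"
```

```text
11.2 TCP feeder [-35.4726  20.321 ] 0.13878153478970787 F feeder [0.0853 0.4898] -0.024095407438025154
```

View pics/w6.png

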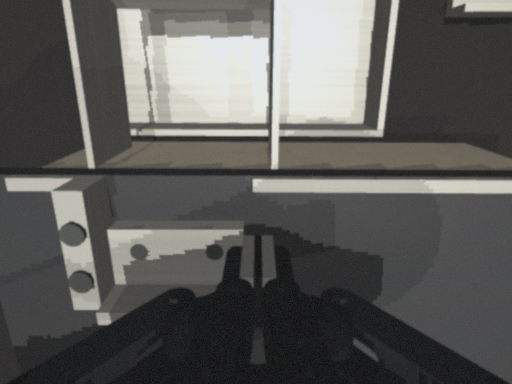

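Emit:
{"op": "drive_tool", "data": {"commands": [[[0, 0, 0, 1.5, 0], [1, -5, 0, 1.5, 0], [1, -6, -2, 0, 0], [1, -6, -5.5, -2, 0], [1, -6, -5.5, -3.4, 0], [1, -6, -5.5, -3.4, 0], [1, -2, -5.5, -3.4, 0], [1, -0.4, -5.5, -3.4, 0], [1, -0.4, -5.5, -3.4, 0]]]}}

```text
t: 12.38
eef_pos: [0.4848, 0.0391, 0.1414]
ee_rot: [-60.8, 89.8, -154.3]
contact_force: [-0.6, -0.1, 0.5]
finger_gap: 0.117
```

```bash
python3 -c "
from h import *
look(7)
print(sensors.observe()['finger_gap'])"
```

```text
12.375 TCP feeder [-90.5715  53.2154] 0.14137322273110645 F feeder [-0.5739 -0.1536] 0.4947987125572243
0.11659701497266502
```

View pics/w7.png

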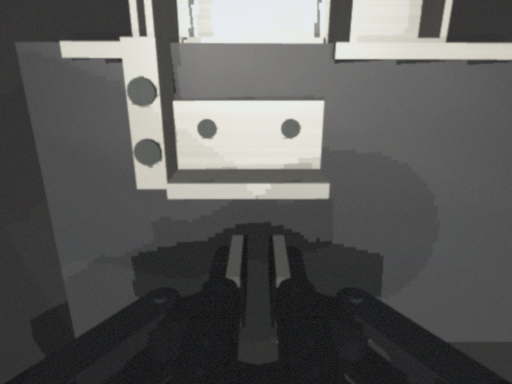

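```bash
python3 -c "
from h import *
f=F(7)
print('flat top front',f(173,101,.12),f(324,101,.12)); print('upr top rear',f(167,198,.14),f(329,197,.14)); print('stop base',f(176,95,.11),f(165,165,.132),'fence end',f(335,58,.115)); print('tip',f(231,236,.117),f(287,236,.117))"
```

```text
flat top front [-20.2  85.6] [-20.3  25.6]
upr top rear [-53.8  85.9] [-53.6  25.5]
stop base [-18.5  86.6] [-43.3  87.8] fence end [-4.  21.3]
tip [-81.3  64.4] [-81.3  38.5]
```

Emit:
{"op": "drive_tool", "data": {"commands": [[[1, 0, 1.0, -0.2, 0], [1, 0, 2.0, -0.2, 0], [1, 0, 2.4, -0.2, 0], [1, 0, 2.6, -0.2, 0], [1, 0, 2.8, -0.2, 0], [1, 0, 3.0, -0.2, 0], [1, 0, 3.2, -0.2, 0], [1, 0, 3.4, -0.2, 0], [1, 0, 3.6, -0.2, 0], [1, 0, 3.8, -0.2, 0], [1, 0, 4.0, -0.2, 0], [1, 0, 4.2, -0.2, 0]]]}}

```text
t: 13.92
eef_pos: [0.527, 0.0395, 0.1428]
ee_rot: [-47.7, 90.0, -141.2]
contact_force: [0.1, -0.0, -1.2]
finger_gap: 0.119
```

```bash
python3 -c "
from h import *
look(8)"
```

```text
13.925 TCP feeder [-48.3973  56.1604] 0.142787171193473 F feeder [ 0.0882 -0.025 ] -1.2041996553921863
```

View pics/w8.png

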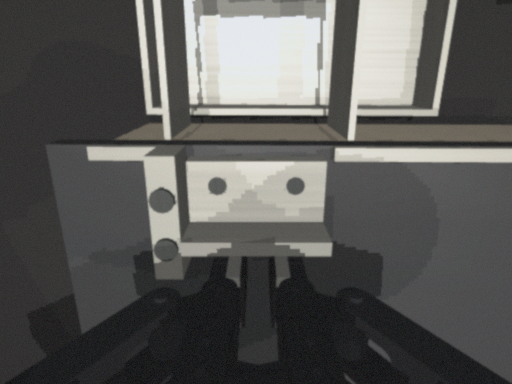

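Emit:
{"op": "drive_tool", "data": {"commands": [[[1, 0, 0.2, 0, 0], [1, 0, 0.4, 0, 0], [1, 0, 0.6, 0, 0], [1, 0, 0.8, 0, 0], [1, 0, 1.0, 0, 0], [1, 0, 1.2, 0, 0]]]}}

```text
t: 14.72
eef_pos: [0.539, 0.0388, 0.1428]
ee_rot: [-66.5, 90.0, -160.0]
contact_force: [-0.4, 0.1, 0.2]
finger_gap: 0.115
```

```bash
python3 -c "
from h import *
look(9)"
```

```text
14.725 TCP feeder [-36.4161  56.1486] 0.1428016625202876 F feeder [-0.3653  0.0596] 0.16961811034891755
```

View pics/w9.png

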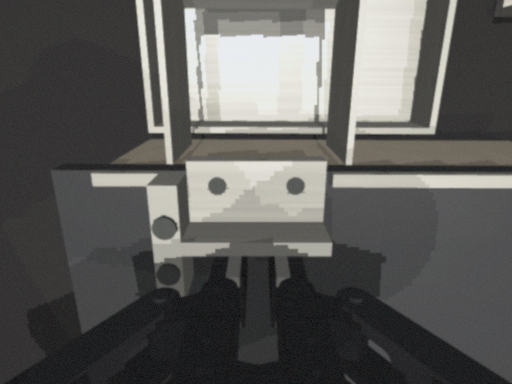

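Emit:
{"op": "drive_tool", "data": {"commands": [[[1, 0, 0.2, 0, 0], [1, 0, 0.4, 0, 0], [1, 0, 0.6, 0, 0], [1, 0, 0.8, 0, 0], [1, 0, 1.0, 0, 0], [1, 0, 1.2, 0, 0], [1, 0, 1.4, 0, 0], [1, 0, 1.6, 0, 0], [1, 0, 1.8, 0, 0], [1, 0, 2.0, 0, 0], [1, 0, 2.2, 0, 0], [1, 0, 2.4, 0, 0]]]}}

```text
t: 16.27
eef_pos: [0.563, 0.0373, 0.1428]
ee_rot: [39.2, 90.0, -54.2]
contact_force: [0.1, -0.5, -0.1]
finger_gap: 0.114
```

```bash
python3 -c "
from h import *
look(10)"
```

```text
16.275 TCP feeder [-12.3747  56.2086] 0.14279806332802217 F feeder [ 0.1144 -0.4735] -0.06891730716823467
```

View pics/w10.png

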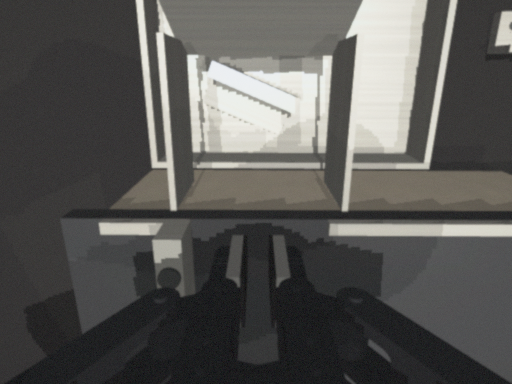

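Emit:
{"op": "drive_tool", "data": {"commands": [[[1, 0, -2, 0, 0], [1, -4, -2, 0, 0], [1, -9, -2, 0, 0], [1, -13, 0, 3, 0], [1, -13, 2, 6, 0], [1, -13, 2, 9, 0], [1, -13, 2, 9, 0], [1, -13, 2, 9, 0]]]}}

```text
t: 17.32
eef_pos: [0.5774, -0.0534, 0.2727]
ee_rot: [-144.3, 90.0, 122.3]
contact_force: [0.1, -0.6, -0.3]
finger_gap: 0.122
```

```bash
python3 - <<'E'
from h import *
look(11)
a=viewer.camera("side")[:,:,::-1]; cv2.imwrite("pics/side2.png",a)
A=cv2.imread("pics/w11.png"); B=cv2.resize(a[150:280,210:345],(400,384),interpolation=cv2.INTER_CUBIC)
cv2.imwrite("pics/fin.png",cv2.resize(np.hstack([A,B]),(800,337)))
t=viewer.camera("top")[:,:,::-1]; cv2.imwrite("pics/topfull.png",t)
E
```

```text
17.325 TCP feeder [  7.4856 -33.5391] 0.27271995408427735 F feeder [ 0.1483 -0.5655] -0.34650500370933807
```

View pics/fin.png

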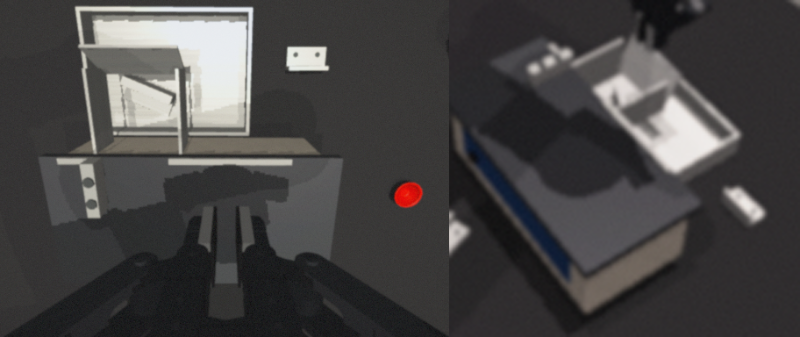

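View pics/topfull.png

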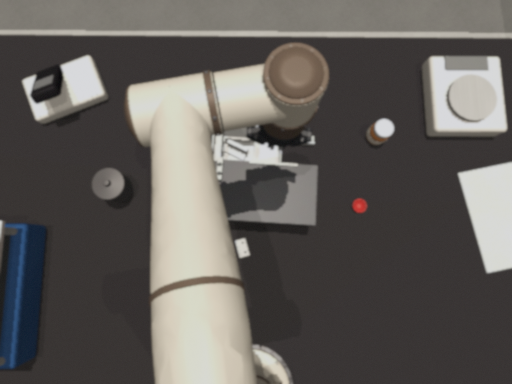

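```bash
python3 - <<'E'
from h import *
look(12)
a=cv2.imread("pics/w11.png");b=cv2.imread("pics/w12.png")
cv2.imwrite("pics/wz.png",cv2.resize(b[0:180,80:300],None,fx=3,fy=3,interpolation=cv2.INTER_CUBIC))
print("diff",cv2.absdiff(a,b)[60:160,110:210].mean())
f=F(12)
for z in(.01,.02,.04): print(z,f(165,100,z))
E
```

```text
17.475 TCP feeder [  7.5215 -32.9595] 0.27281694945101903 F feeder [ 1.1913 -0.8416] 0.22331147527942272
diff 4.7566
0.01 [60.8 66.6]
0.02 [61.5 63.9]
0.04 [62.9 58.7]
```

View pics/wz.png

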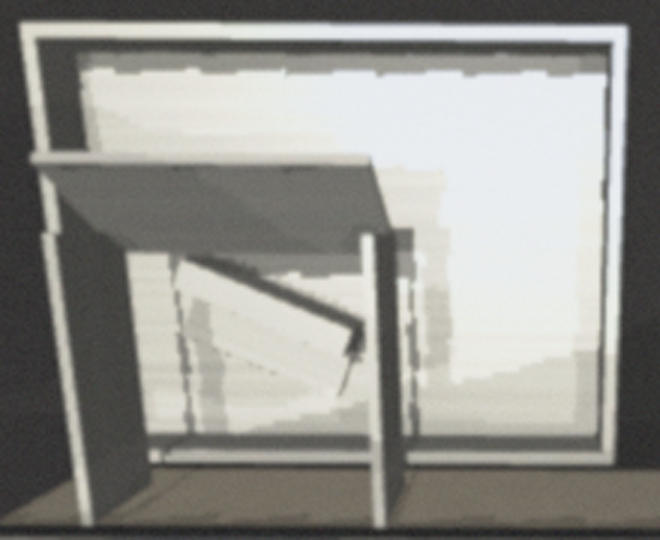

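Emit:
{"op": "drive_tool", "data": {"commands": [[[1, 0, 0, 0, 0], [1, 0, 0, 0, 0], [1, 0, 0, 0, 0], [1, 0, 0, 0, 0], [1, 0, 0, 0, 0], [1, 0, 0, 0, 0]]]}}

```text
t: 18.27
eef_pos: [0.5774, -0.0537, 0.2728]
ee_rot: [-42.2, 90.0, -135.6]
contact_force: [0.8, 0.6, 0.1]
finger_gap: 0.116
```

```bash
python3 - <<'E'
from h import *
look(13)
b=cv2.imread("pics/w12.png");c=cv2.imread("pics/w13.png")
g=lambda x:cv2.cvtColor(x,cv2.COLOR_BGR2GRAY).astype(np.float32)
print("bracket shift",cv2.phaseCorrelate(g(b)[80:140,130:200],g(c)[80:140,130:200]),"tray",cv2.phaseCorrelate(g(b)[0:180,80:300],g(c)[0:180,80:300]))
t0=cv2.imread("pics/top0.png");t1=cv2.imread("pics/topfull.png")
for n,u,v in(("crucible",108,184),("cap",360,206),("jar",381,131)):
    s=np.s_[v-20:v+20,u-14:u+20]; print(n,cv2.phaseCorrelate(g(t0)[s],g(t1)[s]))
workorder.hand_in()
E
```

```text
18.275 TCP feeder [  7.5771 -33.8082] 0.27281403473091786 F feeder [0.756  0.6309] 0.10617761923458846
bracket shift ((-0.7584567450963107, 0.14305381504945913), 1.0525608720602813) tray ((-0.5027743066081882, 0.1468515552636802), 0.915258886549208)
crucible ((-0.038581879156982524, -0.11741440986323326), 0.9747264064020581)
cap ((0.1362116362932646, 0.02577726279285386), 1.0434368915028043)
jar ((0.03976222590203449, -0.050530528333815994), 0.9033223155472013)
the job is handed in; nothing more can be done
```

The bracket is lying in the catch tray, and I handed the job in at about 18 s. No verdict came back.

**What I did:** I slid the bracket left with the shut fingers, moving the contact point once because the bracket had turned slightly. I stopped it about 2 mm short of the stop. Then I pushed its upright's rear face forward with the fingers 1 cm open until it tipped off the edge. I lifted the arm clear before handing in.

**Last checks:**
- **Position:** the wrist camera puts the bracket near x 61, y 64 mm in the feeder's axes, well inside the tray limits. I did not measure its height directly. It lies slightly skewed under the chute, which should keep its origin below 45 mm.
- **At rest:** two pictures about 0.8 s apart show no motion beyond the camera's own small shift (0.76 px at the bracket, 0.50 px for the tray as a whole).
- **Push force:** every reading stayed at or below about 2 N. Force was read only at the end of each call, so peaks in between were not seen.
- **Bystanders:** the crucible, cap and jar moved by no more than about 0.15 px in the top view, so they are effectively where they started.

No check failed or disagreed.

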